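Lid the chocolate tins and pile them on the cold tray

ROBOT

A 6-joint arm with a two-finger parallel gripper is mounted at the origin on the work surface. World frame = base frame: x ahead of the robot, y to its left, z up, the work surface at z = 0. Lengths are in m, angles in degrees, forces in N, time in s.
With the tool pointing down it reaches from about 0.4 to 0.825 m from the base axis. Payload 7 kg.
Tool frame: the origin (TCP) lies midway between the tips of the shut fingers; the grasp point (between the pads) lies ctrl.tcp_to_grasp behind it (ctrl.tcp_to_grasp is the distance from the TCP to the grasp point, in m); z points along the fingers, y is the line along which they close (so a half turn about z gives the same grasp; the last joint's range is limited). The gripper opens to 88 mm and grips with 3 to 60 N. Pads are 19 mm wide; open, the fingers measure 130 mm over their backs; the gripper's body (78 mm by 193 mm) begins 47 mm behind the grasp point.
Start: joints at [80.793, 20.546, 0.682, 0, -70.136, -16.507], TCP at [0.293, 0.608, 0.227] pointing down, gripper open.
Joint ranges: [-176.03, 176.03], [-82.01, 121.73], [-58.28, 71.71], [-173.87, 95.51], [-174.79, -0.11], [-173.66, 173.66]. Speed limits (degrees/s): [136.94, 136.94, 172.46, 180, 180, 180].

INTERFACE

Orientations are given as [roll, pitch, yaw] about the fixed x, y, z axes, in that order (R = Rz(yaw) Ry(pitch) Rx(roll)).
In Python, from plant import ctrl, imaging, close_job gives the robot as it stands.
- The arm moves only by the shell command python3 -m crank 'ROWS'. ROWS is JSON, a list of rows, each a list of 3 entries, a list of its own where there are three numbers: the shift along the world's x, y, z in m, then the turn, a rotation vector about the world's x, y, z in degrees, then the opening, from -1 (shut) to 1 (fully open), so that 0 is half open. A call has 1 to 12 rows; each row shifts and turns the commanded pose from where the row before left it; what a row does not reach is not made up. A row lasts 1/10 s, in which the tool goes at most 50 mm and 8.59 degrees, less where a joint would pass 70% of its speed; a pose out of reach is approached as far as the arm can. A call is refused whole if a number of a shift passes 0.05 or a number of a turn 8.59, either way. A call with a gripper value outside its range is refused whole. The fingers move at their own pace and stop on an object; the grip force is fixed at half the most. Time passes only in rows, so rows that do not move let the fingers close. It gives the time, the measured TCP pose, the force, the opening and the grip force at its end, in the units of the state.
- ctrl.get_obs(): the state, without advancing time (a new reading comes with each control period).
- imaging.snapshot(name): name is "scene" or "side" or "wrist"; returns (picture, depth): 400x640x3 uint8, blue, green, red; 400x640 float32, m along the optical axis (not along the pixel's ray), 0 where there is no reading.
- imaging.camera_model(name): a dict with "mtx" (3x3 intrinsics, pixels), "R" (3x3) and "t" (3): a world point X has camera coordinates R X + t. Camera axes: x right, y down, z forward; pixel columns grow to the right and rows downward; lengths in m; the calibration is good to about 2 mm. A picture is of the moment at which its call begins: read the wrist's pose just before it. camera_model takes no time and is no camera call; for the wrist camera it gives the pose at the moment of the call.
- close_job(): hands the job in; it is judged then, once.
The state is a dict: "clock": time; "joint_pos": joint angles; "qvel": joint speeds; "tau": joint torques, N m; "tool_pos": TCP position; "orientation": TCP orientation; "force": force on the tool from outside, world axes, zero at the start; "moment": the same for the moment, N m; "opening": finger opening in m; "gripper_force": force on a finger pad.
Only numpy, scipy, OpenCV 4.12 (cv2) and the standard library are available. Lean on these libraries where they do the work, as an engineer would, in place of code of your own. Each camera call takes 0.05 s, during which the arm holds its last target. There are 200 camera calls.

TASK

Close every tin of chocolate: press one of the lids fully home in each, so that it lies flush on the rim all round. Stack all the closed tins flat and squarely, edges in line, in one pile in the middle of the cold tray, ready for the fridge. A lid left over may stay where it is; leave the cocoa jar and the spatula where they are.

Things in the scene. Friction and masses are not known exactly. Their poses are not given: they have to be found in the camera images.
- tin1: shallow open steel tin holding a brown chocolate slab; 130 (own x) x 62 (own y) x 32 mm high, walls 5 mm thick, so the open mouth measures 120 x 52 mm; the slab's top lies 12 mm below the rim. About 0.24 kg. Origin: centre of the underside; z up. Stands on the counter at the start. One of up to four alike (an absent one reads None)
- tin2: shallow open steel tin holding a brown chocolate slab; 130 (own x) x 62 (own y) x 32 mm high, walls 5 mm thick, so the open mouth measures 120 x 52 mm; the slab's top lies 12 mm below the rim. About 0.24 kg. Origin: centre of the underside; z up. Stands on the counter at the start. One of up to four alike (an absent one reads None)
- tin3: shallow open steel tin holding a brown chocolate slab; 130 (own x) x 62 (own y) x 32 mm high, walls 5 mm thick, so the open mouth measures 120 x 52 mm; the slab's top lies 12 mm below the rim. About 0.24 kg. Origin: centre of the underside; z up. Stands on the counter at the start. One of up to four alike (an absent one reads None)
- tin4: shallow open steel tin holding a brown chocolate slab; 130 (own x) x 62 (own y) x 32 mm high, walls 5 mm thick, so the open mouth measures 120 x 52 mm; the slab's top lies 12 mm below the rim. About 0.24 kg. Origin: centre of the underside; z up. Stands on the counter at the start. One of up to four alike (an absent one reads None)
- lid1: metal press-in lid, 40 g, 15 mm high: flange 125.5 (own x) x 57.5 (own y) x 8 mm on top, under it a plug 116 x 48 x 7 mm that fits a tin's mouth with 2 mm play each side. Origin: centre of the plug's underside; z up. Fully home, the flange lies on the tin's rim, inside its outline, origin 25 mm above the tin's: a closed tin is 40 mm high. Starts on the counter, plug down
- lid2: metal press-in lid, 40 g, 15 mm high: flange 125.5 (own x) x 57.5 (own y) x 8 mm on top, under it a plug 116 x 48 x 7 mm that fits a tin's mouth with 2 mm play each side. Origin: centre of the plug's underside; z up. Fully home, the flange lies on the tin's rim, inside its outline, origin 25 mm above the tin's: a closed tin is 40 mm high. Starts on the counter, plug down
- lid3: metal press-in lid, 40 g, 15 mm high: flange 125.5 (own x) x 57.5 (own y) x 8 mm on top, under it a plug 116 x 48 x 7 mm that fits a tin's mouth with 2 mm play each side. Origin: centre of the plug's underside; z up. Fully home, the flange lies on the tin's rim, inside its outline, origin 25 mm above the tin's: a closed tin is 40 mm high. Starts on the counter, plug down
- lid4: metal press-in lid, 40 g, 15 mm high: flange 125.5 (own x) x 57.5 (own y) x 8 mm on top, under it a plug 116 x 48 x 7 mm that fits a tin's mouth with 2 mm play each side. Origin: centre of the plug's underside; z up. Fully home, the flange lies on the tin's rim, inside its outline, origin 25 mm above the tin's: a closed tin is 40 mm high. Starts on the counter, plug down
- tray: stainless cold tray that does not move, 240 (own x) x 190 (own y) mm, floor 4 mm thick, rim 4 mm thick and 12 mm high; origin: centre of its underside, on the counter
- tray_mid (a point): middle of the tray's floor, 4 mm above the counter; axes as the tray's
- cocoa_jar: bystander among the tins: upright brown cocoa jar, 64 mm across, 95 mm high, loose; origin: centre of its underside
- spatula: bystander: wooden-handled spatula 250 mm long lying beyond the tins, left to right; origin: middle of its underside
Not all that is in view belongs to the job. What is shaped like the tin1 but turquoise is not meant. Leave any purple look-alike of the lid2 alone.

How it is judged (in metres and radians):
At the end, for the whole second after the job is handed in: Every tin has a lid seated flat (origin 25 mm above the tin's within 1.5 mm, centred within 6 mm, parallel within 0.04 rad); all tins stand level (0.05 rad) and at rest in one pile, within 35 mm of the tray's middle and 7 mm of one another, long sides parallel within 0.09 rad (((z of lid1 in the frame of tin1 between 0.0235 and 0.0265 m and horizontal distance between lid1 and tin1 below 0.006 m and angle between the z axis of lid1 and the z axis of tin1, either way round below 0.04 rad) or (z of lid2 in the frame of tin1 between 0.0235 and 0.0265 m and horizontal distance between lid2 and tin1 below 0.006 m and angle between the z axis of lid2 and the z axis of tin1, either way round below 0.04 rad) or (z of lid3 in the frame of tin1 between 0.0235 and 0.0265 m and horizontal distance between lid3 and tin1 below 0.006 m and angle between the z axis of lid3 and the z axis of tin1, either way round below 0.04 rad) or (z of lid4 in the frame of tin1 between 0.0235 and 0.0265 m and horizontal distance between lid4 and tin1 below 0.006 m and angle between the z axis of lid4 and the z axis of tin1, either way round below 0.04 rad)) and horizontal distance between each of tin1, tin2, tin3, tin4 and tray_mid below 0.035 m and angle between each of tin1, tin2, tin3, tin4's own z axis and vertical below 0.05 rad and linear speed of each of tin1, tin2, tin3, tin4 below 0.02 m/s and ((z of lid1 in the frame of tin2 between 0.0235 and 0.0265 m and horizontal distance between lid1 and tin2 below 0.006 m and angle between the z axis of lid1 and the z axis of tin2, either way round below 0.04 rad) or (z of lid2 in the frame of tin2 between 0.0235 and 0.0265 m and horizontal distance between lid2 and tin2 below 0.006 m and angle between the z axis of lid2 and the z axis of tin2, either way round below 0.04 rad) or (z of lid3 in the frame of tin2 between 0.0235 and 0.0265 m and horizontal distance between lid3 and tin2 below 0.006 m and angle between the z axis of lid3 and the z axis of tin2, either way round below 0.04 rad) or (z of lid4 in the frame of tin2 between 0.0235 and 0.0265 m and horizontal distance between lid4 and tin2 below 0.006 m and angle between the z axis of lid4 and the z axis of tin2, either way round below 0.04 rad)) and ((z of lid1 in the frame of tin3 between 0.0235 and 0.0265 m and horizontal distance between lid1 and tin3 below 0.006 m and angle between the z axis of lid1 and the z axis of tin3, either way round below 0.04 rad) or (z of lid2 in the frame of tin3 between 0.0235 and 0.0265 m and horizontal distance between lid2 and tin3 below 0.006 m and angle between the z axis of lid2 and the z axis of tin3, either way round below 0.04 rad) or (z of lid3 in the frame of tin3 between 0.0235 and 0.0265 m and horizontal distance between lid3 and tin3 below 0.006 m and angle between the z axis of lid3 and the z axis of tin3, either way round below 0.04 rad) or (z of lid4 in the frame of tin3 between 0.0235 and 0.0265 m and horizontal distance between lid4 and tin3 below 0.006 m and angle between the z axis of lid4 and the z axis of tin3, either way round below 0.04 rad)) and ((z of lid1 in the frame of tin4 between 0.0235 and 0.0265 m and horizontal distance between lid1 and tin4 below 0.006 m and angle between the z axis of lid1 and the z axis of tin4, either way round below 0.04 rad) or (z of lid2 in the frame of tin4 between 0.0235 and 0.0265 m and horizontal distance between lid2 and tin4 below 0.006 m and angle between the z axis of lid2 and the z axis of tin4, either way round below 0.04 rad) or (z of lid3 in the frame of tin4 between 0.0235 and 0.0265 m and horizontal distance between lid3 and tin4 below 0.006 m and angle between the z axis of lid3 and the z axis of tin4, either way round below 0.04 rad) or (z of lid4 in the frame of tin4 between 0.0235 and 0.0265 m and horizontal distance between lid4 and tin4 below 0.006 m and angle between the z axis of lid4 and the z axis of tin4, either way round below 0.04 rad)) and horizontal distance between tin1 and tin2 below 0.007 m and angle between the x axis of tin1 and the x axis of tin2, either way round below 0.09 rad and horizontal distance between each of tin1, tin2 and tin3 below 0.007 m and angle between the x axis of each of tin1, tin2 and the x axis of tin3, either way round below 0.09 rad and horizontal distance between each of tin1, tin2, tin3 and tin4 below 0.007 m and angle between the x axis of each of tin1, tin2, tin3 and the x axis of tin4, either way round below 0.09 rad); the robot touches nothing.
It fails at once if the cocoa jar is pushed away or tipped (distance of cocoa_jar from where it was at the start of the episode above 0.03 m or angle between cocoa_jar's own z axis and vertical above 0.3 rad).
It fails at once if the spatula is pushed away (distance of spatula from where it was at the start of the episode above 0.03 m).
Of tin1, tin2, tin3, tin4 only 3 to 4 are there at a start; the rules pass over those that are not, and their reading is None.
At some moment in a run one of lid1, lid2, lid3, lid4 may be knocked a few centimetres aside while the robot is not near it.
It also fails if it takes over 210 s, if anything falls off the work surface, if the arm or the gripper's body presses on something with over 40 N, if the wrist force passes 120 N, or if a joint passes its speed limit or range.

## Working session

There is one attempt and no reset: what is moved stays moved. The work goes in short steps, Python scripts to look and compute and a shell command to move; the robot and the scene stay as the last step left them, time stands still between calls to the robot, and variables do not carry over. Pictures are saved under pics/ and viewed, at most 14 in all, crops included, and the job is handed in when it is done.

```bash
ls; mkdir -p pics
python3 - <<'E'
from plant import ctrl, imaging
import cv2
print(ctrl.get_obs(), ctrl.tcp_to_grasp)
for n in ("scene","side"):
    p,d=imaging.snapshot(n); cv2.imwrite(f"pics/{n}0.png",p)
    import numpy as np; np.save(f"pics/{n}0.npy",d)
    print(n,imaging.camera_model(n))
E
```

```text
pics
{'clock': 0.0, 'joint_pos': array([ 8.07919152e+01,  2.05919417e+01,  6.35054220e-01, -1.99250028e-02,
       -7.01349383e+01, -1.65060735e+01]), 'qvel': array([ 0.0072534 ,  0.07714129,  0.03177974,  0.01272264,  0.0283618 ,
       -0.06101612]), 'tau': array([-1.01523074e-03, -5.82722890e+01,  2.93060213e+01,  6.99709520e+00,
        6.92052490e-03, -1.62214396e-04]), 'tool_pos': array([0.29269491, 0.60771481, 0.2256273 ]), 'orientation': array([ 1.79906636e+02, -8.13287874e-03, -2.57209373e+01]), 'force': array([-0.59581634, -0.62035113,  0.50097049]), 'moment': array([0.02609387, 0.00289676, 0.02471474]), 'gripper_force': 0.0, 'opening': 0.08759699539650227} 0.0188
scene {'mtx': array([[364.61784355,   0.        , 322.70978408],
       [  0.        , 364.61784355, 199.03743258],
       [  0.        ,   0.        ,   1.        ]]), 'R': array([[-0.76095558,  0.64879081, -0.00413243],
       [ 0.53611681,  0.62518943, -0.56720097],
       [-0.36541123, -0.43383021, -0.82356905]]), 't': array([ 0.35396996, -0.28061269,  1.21087237])}
side {'mtx': array([[414.8424175 ,   0.        , 323.13234872],
       [  0.        , 414.8424175 , 200.54118896],
       [  0.        ,   0.        ,   1.        ]]), 'R': array([[ 7.68945270e-01, -6.39314503e-01,  3.69890443e-04],
       [-4.07716116e-01, -4.90832261e-01, -7.69968350e-01],
       [ 4.92433488e-01,  5.91912711e-01, -6.38081972e-01]]), 't': array([-0.38573715,  0.27823244,  0.89252069])}
```

View pics/scene0.png

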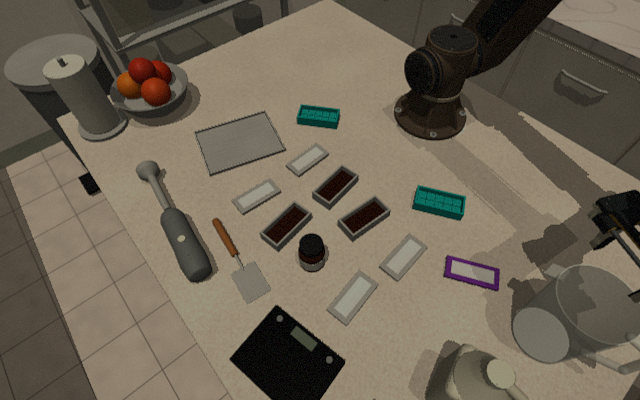

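View pics/side0.png

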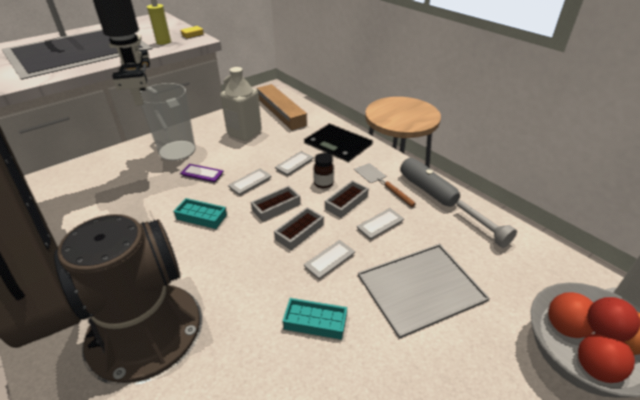

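Scene view: three open brown tins at (287,225), (336,186), (364,218). Four white lids sit at (307,160), (257,196), (403,257), (353,298), and the tray is at (240,142). The jar is at (312,252) and the spatula at (240,260). The look-alikes are turquoise at (318,116) and (439,202), and purple at (472,273), which I will leave alone. The side view agrees, so tin4 appears to be absent.

```bash
cat > h.py <<'E'
import numpy as np, cv2
def world(d,m):
    v,u=np.mgrid[0:d.shape[0],0:d.shape[1]]
    K=m["mtx"]; c=np.stack([(u-K[0,2])/K[0,0]*d,(v-K[1,2])/K[1,1]*d,d],-1)
    return (c-m["t"])@m["R"]
def ray(px,m,z):
    K=m["mtx"]; px=np.atleast_2d(np.float64(px)); c=np.c_[(px[:,0]-K[0,2])/K[0,0],(px[:,1]-K[1,2])/K[1,1],np.ones(len(px))]
    r=c@m["R"]; o=-m["R"].T@m["t"]; s=(z-o[2])/r[:,2]
    return (o+r*s[:,None])[:,:2]
def proj(X,m):
    c=m["R"]@np.asarray(X)+m["t"]; p=m["mtx"]@c; return p[:2]/p[2]
def rect(pts):
    (c,(w,h),a)=cv2.minAreaRect(np.float32(pts)*1000)
    if w<h: w,h,a=h,w,a+90
    return np.round([c[0],c[1],w,h,(a+90)%180-90],1)
E
python3 - <<'E'
from h import *
from plant import imaging
for n,seeds in (("scene",dict(tA=(287,225),tB=(336,186),tC=(364,218),lA=(307,160),lB=(257,196),lC=(403,257),lD=(353,298),tray=(240,142),jar=(312,252),spat=(250,280))),):
  m=imaging.camera_model(n); d=np.load(f"pics/{n}0.npy"); W=world(d,m); print("counter z",np.median(W[320:340,180:220,2]), W[200,180:200,2].std())
  S={k:W[s[1],s[0]] for k,s in seeds.items()}
  for k,c in S.items(): print(k,c.round(3))
  ms=imaging.camera_model("side"); Ws=world(np.load("pics/side0.npy"),ms)
  for k in S:
    lo,hi,r={'t':(.026,.040,.085),'l':(.009,.022,.08),'j':(.08,.11,.05)}.get(k[0],(0,0,0)) if k not in("tray","spat") else ((.007,.02,.17) if k=="tray" else (.002,.03,.16))
    for nm,w in(("sc",W),("sd",Ws)):
      q=w[(w[...,2]>lo)&(w[...,2]<hi)&(np.hypot(w[...,0]-S[k][0],w[...,1]-S[k][1])<r)]
      lab=None
      # keep component connected (3 mm grid) nearest the seed
      g=np.zeros((240,240),np.uint8); ij=((q[:,:2]-S[k][:2])/.003+120).astype(int).clip(0,239); g[ij[:,1],ij[:,0]]=1
      g=cv2.dilate(g,np.ones((3,3))); nl,L,st,ce=cv2.connectedComponentsWithStats(g)
      if nl<2: continue
      b=1+np.argmax(st[1:,4]); qq=q[L[ij[:,1],ij[:,0]]==b]
      print(k,nm,rect(qq[:,:2]),"n",len(qq),"z",np.median(qq[:,2]).round(4))
E
```

```text
counter z -0.002159573240668075 0.18333049542379953
tA [0.622 0.041 0.019]
tB [0.44  0.029 0.018]
tC [0.456 0.157 0.022]
lA [ 0.439 -0.103  0.012]
lB [ 0.628 -0.09   0.014]
lC [0.457 0.298 0.012]
lD [0.623 0.294 0.015]
tray [ 0.547 -0.303  0.003]
jar [0.644 0.173 0.093]
spat [0.779 0.096 0.002]
tA sc [624.2  37.8 130.8  64.1   9.5] n 321 z 0.03
tA sd [622.3  37.3 133.5  65.1  10.1] n 277 z 0.0313
tB sc [442.5  27.3 132.7  64.4   9.8] n 274 z 0.0301
tB sd [441.4  26.5 134.2  64.8  10.2] n 340 z 0.0318
tC sc [453.7 152.5 132.1  64.6  -3.4] n 323 z 0.03
tC sd [452.6 153.5 132.2  68.6  -3.1] n 312 z 0.0311
lA sc [ 436.4 -104.9  127.7   61.7    3.2] n 650 z 0.0135
lA sd [ 434.5 -105.9  127.2   59.8    3.4] n 927 z 0.0155
lB sc [628.4 -94.4 125.9  60.1  -2.9] n 790 z 0.0135
lB sd [627.  -94.6 128.4  61.8  -2.4] n 717 z 0.0154
lC sc [455.3 296.9 128.1  58.1   6. ] n 1088 z 0.0138
lC sd [454.3 297.6 127.8  63.4   6.5] n 514 z 0.0155
lD sc [621.3 289.9 126.3  57.9   9.9] n 1313 z 0.0137
lD sd [619.9 289.2 130.2  59.8   9.3] n 432 z 0.0157
tray sc [ 549.2 -306.6  239.8  194.3  -15.8] n 354 z 0.0097
tray sd [ 547.2 -306.7  242.3  192.2  -15.8] n 920 z 0.0109
jar sc [633.9 155.2  55.5  53.   49.6] n 464 z 0.0933
jar sd [632.4 153.3  53.8  53.7  50.8] n 213 z 0.0948
spat sc [777.3  44.1 215.4  72.8  81.8] n 596 z 0.0041
spat sd [785.6  91.  318.2 249.   53.3] n 1712 z 0.0065
```

```bash
python3 -m crank '[[[0.016,-0.031,0],[0,0,4],1],[[0.016,-0.031,0],[0,0,4],1],[[0.016,-0.031,0],[0,0,4],1],[[0.016,-0.031,0],[0,0,4],1],[[0.016,-0.031,0],[0,0,4],1],[[0.016,-0.031,0],[0,0,4],1],[[0.016,-0.031,0],[0,0,4],1],[[0.016,-0.031,0],[0,0,4],1],[[0.016,-0.031,0],[0,0,0],1],[[0.016,-0.031,0],[0,0,0],1],[[0,0,0],[0,0,0],1],[[0,0,0],[0,0,0],1]]'
python3 - <<'E'
from plant import ctrl, imaging
import cv2,numpy as np
m=imaging.camera_model("wrist"); p,d=imaging.snapshot("wrist"); cv2.imwrite("pics/w1.png",p)
print((-m["R"].T@m["t"]).round(3),m["R"].round(2),m["mtx"].round(0)); print(ctrl.get_obs()["force"])
E
```

```text
clock: 1.3
tool_pos: [0.4531, 0.2974, 0.2264]
orientation: [180.0, 0.0, 6.2]
force: [0.3, 1.3, 0.7]
opening: 0.0875
gripper_force: 0.0
[0.519 0.305 0.384] [[ 0.11 -0.99  0.  ]
 [-0.96 -0.1   0.25]
 [-0.25 -0.03 -0.97]] [[336.   0. 318.]
 [  0. 336. 207.]
 [  0.   0.   1.]]
[-0.4849018   0.30389864 -0.43442565]
```

View pics/w1.png

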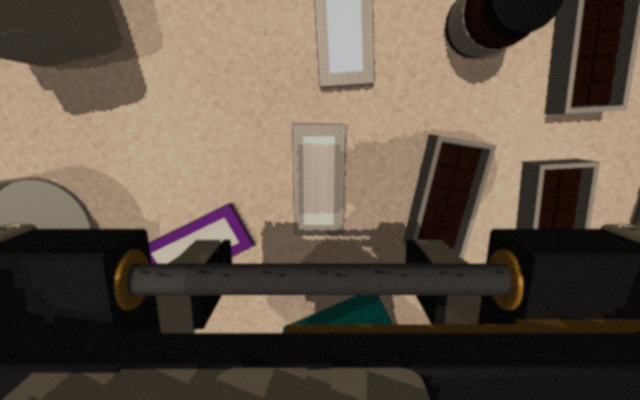

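Wrist view: lid lC is at (320,177) with lD above it at (345,40). Tin tC is at (450,195), the jar at the upper right, and the purple and turquoise look-alikes below. I'll measure lC and tC from here.

```bash
cat >> h.py <<'E'
def meas(cam,items,save=None):
    from plant import imaging
    m=imaging.camera_model(cam); p,d=imaging.snapshot(cam); w=world(d,m)
    if save: cv2.imwrite(save,p)
    for k,(x,y,z,r) in items.items():
        q=w[(d>0)&(abs(w[...,2]-z)<.006)&(np.hypot(w[...,0]-x,w[...,1]-y)<r)]
        if len(q)<20: print(k,"few",len(q)); continue
        g=np.zeros((240,240),np.uint8); ij=((q[:,:2]-[x,y])/.003+120).astype(int).clip(0,239); g[ij[:,1],ij[:,0]]=1
        g=cv2.dilate(g,np.ones((3,3))); nl,L,st,ce=cv2.connectedComponentsWithStats(g)
        b=1+np.argmax(st[1:,4]); qq=q[L[ij[:,1],ij[:,0]]==b]
        print(cam,k,rect(qq[:,:2]),"n",len(qq),"z",np.median(qq[:,2]).round(4))
E
python3 - <<'E'
from h import *
meas("wrist",dict(lC=(.455,.297,.015,.08),lD=(.620,.2895,.015,.08),tC=(.453,.153,.032,.085),tA=(.623,.0375,.032,.085)))
E
```

```text
wrist lC [453.  296.9 125.7  57.7   6.1] n 5691 z 0.0147
wrist lD [596.8 285.7  80.5  57.8   9.8] n 4848 z 0.0147
wrist tC [452.  152.7 127.9  63.3  -2.9] n 1754 z 0.0314
wrist tA [608.5  35.4 103.7  64.7   9.5] n 2273 z 0.0311
```

```bash
python3 -m crank '[[[0,-0.036,0],[0,0,-3],1],[[0,-0.036,0],[0,0,-3],1],[[0,-0.036,0],[0,0,-3],1],[[0,-0.036,0],[0,0,0],1],[[0,0,0],[0,0,0],1],[[0,0,0],[0,0,0],1]]'
python3 - <<'E'
from h import *
meas("wrist",dict(tC=(.453,.153,.032,.085)))
E
```

```text
clock: 2.0
tool_pos: [0.4529, 0.1544, 0.2268]
orientation: [-180.0, -0.0, -2.7]
force: [0.6, -0.4, -0.6]
opening: 0.0878
gripper_force: 0.0
wrist tC [450.8 152.7 130.3  62.2  -3.1] n 1730 z 0.0315
```

```bash
python3 -m crank '[[[-0.002,-0.0015,-0.04],[0,0,-0.4],1],[[0,0,-0.04],[0,0,0],1],[[0,0,-0.04],[0,0,0],1],[[0,0,-0.04],[0,0,0],1],[[0,0,-0.03],[0,0,0],1],[[0,0,-0.018],[0,0,0],1],[[0,0,-0.01],[0,0,0],1],[[0,0,0],[0,0,0],1],[[0,0,0],[0,0,0],1]]'
python3 -m crank '[[[0,0,0],[0,0,0],0.2],[[0,0,0],[0,0,0],0.2],[[0,0,0],[0,0,0],0.2],[[0,0,0],[0,0,0],0.2],[[0,0,0],[0,0,0],0.2],[[0,0,0],[0,0,0],0.2],[[0,0,0],[0,0,0],0.2],[[0,0,0],[0,0,0],0.2]]'
```

```text
clock: 2.95
tool_pos: [0.4513, 0.1535, 0.009]
orientation: [-180.0, -0.0, -3.1]
force: [0.1, 0.6, 0.8]
opening: 0.0877
gripper_force: 0.0
clock: 3.75
tool_pos: [0.4511, 0.1528, 0.0091]
orientation: [-180.0, -0.0, -3.1]
force: [-1.7, -0.2, 7.3]
opening: 0.062
gripper_force: 30.0
```

```bash
python3 -m crank '[[[0,0,0],[0,0,0],1],[[0,0,0],[0,0,0],1],[[0,0,0],[0,0,0],1],[[0,0,0.03],[0,0,0],1],[[0,0,0.04],[0,0,0],1],[[0,0.036,0.03],[0,0,3.1],1],[[0,0.036,0],[0,0,3.1],1],[[0,0.036,0],[0,0,3],1],[[0.002,0.036,0],[0,0,0],1],[[0,0,0],[0,0,0],1],[[0,0,0],[0,0,0],1]]'
```

```text
clock: 4.85
tool_pos: [0.4524, 0.2971, 0.108]
orientation: [180.0, 0.1, 6.1]
force: [-1.0, -0.1, -0.3]
opening: 0.0879
gripper_force: 0.0
```

```bash
python3 -m crank '[[[0,0,-0.04],[0,0,0],1],[[0,0,-0.03],[0,0,0],1],[[0,0,-0.02],[0,0,0],1],[[0.0005,0,-0.009],[0,0,0],1],[[0,0,0],[0,0,0],1],[[0,0,0],[0,0,0],1]]'
python3 -m crank '[[[0,0,0],[0,0,0],0],[[0,0,0],[0,0,0],0],[[0,0,0],[0,0,0],0],[[0,0,0],[0,0,0],0],[[0,0,0],[0,0,0],0],[[0,0,0],[0,0,0],0],[[0,0,0.02],[0,0,0],0],[[0,0,0.04],[0,0,0],0],[[0,0,0.03],[0,0,0],0],[[0,0,0],[0,0,0],0],[[0,0,0],[0,0,0],0]]'
python3 - <<'E'
from h import *
from plant import ctrl
o=ctrl.get_obs(); print(o["tool_pos"])
t=o["tool_pos"]
meas("wrist",dict(lid=(t[0],t[1],t[2]+.006,.08)),"pics/w2.png")
E
```

```text
clock: 5.45
tool_pos: [0.4539, 0.2966, 0.0103]
orientation: [-180.0, -0.0, 6.1]
force: [-0.4, 1.0, 0.3]
opening: 0.0877
gripper_force: 0.0
clock: 6.55
tool_pos: [0.4534, 0.2969, 0.1001]
orientation: [-179.9, -0.1, 6.1]
force: [-0.2, -0.4, -0.6]
opening: 0.0567
gripper_force: 30.0
[0.45342973 0.2968822  0.10008265]
wrist lid [483.4 300.2  88.2  64.2 -83.9] n 16708 z 0.1049
```

View pics/w2.png

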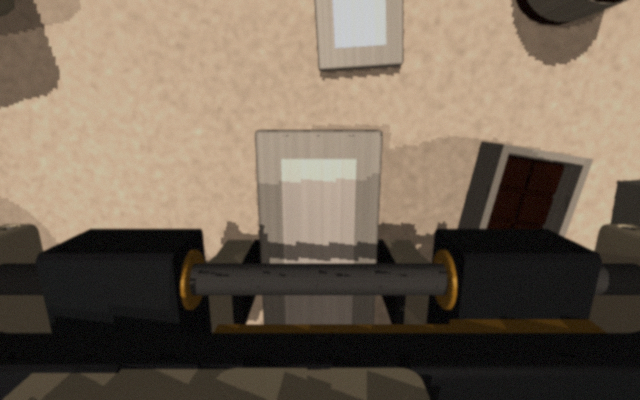

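The picture shows lid lC held level between the fingers, with its front edge at row 131 (columns 257–380). Next I'll measure its offset in the tool frame and check that lD and the other objects have stayed put.

```bash
cat >> h.py <<'E'
def held(half=.06275,zt=.005,tol=.008):
    "lid (or tin) in the fingers: front edge offset along tool x, height of its top over the TCP and slope"
    from plant import imaging,ctrl
    from scipy.spatial.transform import Rotation as Ro
    o=ctrl.get_obs(); m=imaging.camera_model("wrist"); p,d=imaging.snapshot("wrist"); w=world(d,m)
    R=Ro.from_euler("xyz",o["orientation"],degrees=True).as_matrix()
    q=((w-o["tool_pos"])@R)[d>0]; q[:,2]*=-1
    q=q[(abs(q[:,2]-zt)<tol)&(abs(q[:,1])<.022)&(q[:,0]>.02)&(q[:,0]<.1)]
    fe=[q[(abs(q[:,1]-y)<.004),0].max()*1000 for y in(-.018,-.01,0,.01,.018)]
    A=np.c_[q[:,:2],np.ones(len(q))]; s=np.linalg.lstsq(A,q[:,2],rcond=None)[0]
    print("front x'",np.round(fe,1),"offset",round(np.median(fe)-half*1000,1),"slope deg",np.degrees(s[:2]).round(2),"top at centre over TCP mm",round(s[2]*1000,1))
E
python3 - <<'E'
from h import *
held()
E
```

```text
front x' [62.3 62.3 62.3 62.3 62.3] offset -0.5 slope deg [-1.03  0.09] top at centre over TCP mm 5.5
```

```bash
python3 -m crank '[[[0,-0.03,0],[0,0,-3.1],0],[[-0.001,-0.03,0],[0,0,-3.1],0],[[-0.001,-0.03,0],[0,0,-3],0],[[0,-0.03,0],[0,0,0],0],[[0,-0.0241,0],[0,0,0],0],[[0,0,-0.03],[0,0,0],0],[[0,0,-0.02],[0,0,0],0],[[0,0,-0.006],[0,0,0],0],[[0,0,0],[0,0,0],0],[[0,0,0],[0,0,0],0],[[0,0,0],[0,0,0],0]]'
```

```text
clock: 7.75
tool_pos: [0.4516, 0.1529, 0.0438]
orientation: [-180.0, -0.0, -3.1]
force: [-1.1, -0.4, 0.2]
opening: 0.0568
gripper_force: 30.0
```

```bash
python3 -m crank '[[[0,0,-0.003],[0,0,0],0],[[0,0,-0.003],[0,0,0],0],[[0,0,-0.003],[0,0,0],0],[[0,0,0],[0,0,0],0],[[0,0,0],[0,0,0],0]]'
```

```text
clock: 8.25
tool_pos: [0.4514, 0.1526, 0.0345]
orientation: [-180.0, -0.0, -3.1]
force: [-0.1, 0.4, -0.1]
opening: 0.0569
gripper_force: 30.0
```

```bash
python3 -m crank '[[[0,0,0],[0,0,0],0.6],[[0,0,0],[0,0,0],0.6],[[0,0,0],[0,0,0],0.6],[[0,0,0.03],[0,0,0],0.6],[[0,0,0],[0,0,0],-1],[[0,0,0],[0,0,0],-1],[[0,0,0],[0,0,0],-1],[[0,0,0],[0,0,0],-1],[[0,0,0],[0,0,0],-1],[[0,0,0],[0,0,0],-1],[[0,0,-0.02],[0,0,0],-1],[[0,0,0],[0,0,0],-1]]'
python3 -m crank '[[[0,0,-0.003],[0,0,0],-1],[[0,0,-0.002],[0,0,0],-1],[[0,0,-0.001],[0,0,0],-1],[[0,0,0],[0,0,0],-1]]'
```

```text
clock: 9.45
tool_pos: [0.4501, 0.1516, 0.0428]
orientation: [179.9, 0.2, -3.1]
force: [0.1, -1.9, 0.0]
opening: 0.0117
gripper_force: 0.0
clock: 9.85
tool_pos: [0.4518, 0.1528, 0.0402]
orientation: [-180.0, -0.1, -3.1]
force: [-5.7, -2.4, 17.0]
opening: 0.0006
gripper_force: 8.0
```

```bash
python3 -m crank '[[[0,0,-0.002],[0,0,0],-1],[[0,0,0],[0,0,0],-1],[[0,0,0],[0,0,0],-1]]'
python3 -m crank '[[[0,0,0.03],[0,0,0],-1],[[0,0,0.05],[0,0,0],-1],[[0,0,0.05],[0,0,0],1],[[0,0,0.048],[0,0,0],1],[[0,0,0],[0,0,0],1],[[0,0,0],[0,0,0],1],[[0,0,0],[0,0,0],1]]'
python3 - <<'E'
from h import *
meas("wrist",dict(lidC=(.451,.153,.040,.08)))
meas("scene",dict(lA=(.4355,-.1055,.015,.08),lB=(.628,-.0945,.015,.08),lD=(.6205,.2895,.015,.08),tA=(.623,.0375,.032,.085),tB=(.442,.027,.032,.085),lidC=(.451,.153,.040,.08)))
E
```

```text
clock: 10.15
tool_pos: [0.4519, 0.1528, 0.04]
orientation: [-180.0, -0.1, -3.0]
force: [-14.6, -2.3, 41.2]
opening: 0.0008
gripper_force: 20.6
clock: 10.85
tool_pos: [0.4508, 0.1522, 0.214]
orientation: [180.0, 0.0, -3.1]
force: [-0.8, -0.2, -1.0]
opening: 0.0351
gripper_force: 0.0
wrist lidC [450.8 152.2 124.7  57.9  -3.5] n 6926 z 0.0397
scene lA [ 436.5 -105.8  127.7   59.8    3.7] n 648 z 0.0135
scene lB [628.4 -95.  125.8  60.5  -2. ] n 797 z 0.0134
scene lD [621.8 290.3 126.1  58.    9.6] n 1315 z 0.0137
scene tA [624.1  37.7 131.5  64.7   9.3] n 329 z 0.0299
scene tB [442.3  27.2 131.7  65.3   8.7] n 272 z 0.03
scene lidC [453.5 152.9 127.1  58.7  -3.4] n 934 z 0.0387
```

```bash
python3 -m crank '[[[-0.002,-0.031,0],[0,0,4],1],[[-0.002,-0.031,0],[0,0,4],1],[[-0.002,-0.031,0],[0,0,4.9],1],[[-0.003,-0.032,0],[0,0,0],1],[[0,0,0],[0,0,0],1],[[0,0,0],[0,0,0],1]]'
python3 - <<'E'
from h import *
meas("wrist",dict(tB=(.442,.027,.032,.085),lA=(.4355,-.1055,.015,.08)))
E
```

```text
clock: 11.55
tool_pos: [0.4421, 0.0269, 0.2138]
orientation: [180.0, 0.1, 9.7]
force: [0.6, 0.1, 0.3]
opening: 0.0864
gripper_force: 0.0
wrist tB [439.6  26.7 130.5  62.1   9.3] n 1879 z 0.0315
wrist lA [ 433.8 -105.9  125.2   57.9    3.4] n 4806 z 0.0147
```

```bash
python3 -m crank '[[[-0.0025,0,-0.04],[0,0,-0.4],1],[[0,0,-0.04],[0,0,0],1],[[0,0,-0.04],[0,0,0],1],[[0,0,-0.04],[0,0,0],1],[[0,0,-0.025],[0,0,0],1],[[0,0,-0.015],[0,0,0],1],[[0,0,-0.005],[0,0,0],1],[[0,0,0],[0,0,0],1],[[0,0,0],[0,0,0],1]]'
python3 -m crank '[[[0,0,0],[0,0,0],0.2],[[0,0,0],[0,0,0],0.2],[[0,0,0],[0,0,0],0.2],[[0,0,0],[0,0,0],0.2],[[0,0,0],[0,0,0],0.2],[[0,0,0],[0,0,0],0.2]]'
python3 -m crank '[[[0,0,0],[0,0,0],1],[[0,0,0],[0,0,0],1],[[0,0,0],[0,0,0],1],[[0,0,0.03],[0,0,0],1],[[0,0,0.04],[0,0,0],1],[[0,-0.033,0.03],[0,0,-3],1],[[-0.002,-0.033,0],[0,0,-3],1],[[-0.002,-0.033,0],[0,0,0],1],[[-0.0015,-0.0335,0],[0,0,0],1],[[0,0,0],[0,0,0],1],[[0,0,0],[0,0,0],1]]'
python3 - <<'E'
from h import *
meas("wrist",dict(lA=(.434,-.106,.015,.08)))
E
```

```text
clock: 12.5
tool_pos: [0.4405, 0.0282, 0.0101]
orientation: [-180.0, -0.0, 9.4]
force: [0.4, -0.1, -0.2]
opening: 0.0873
gripper_force: 0.0
clock: 13.1
tool_pos: [0.4401, 0.0275, 0.0099]
orientation: [-180.0, -0.0, 9.4]
force: [0.3, 0.1, 6.7]
opening: 0.0619
gripper_force: 30.0
clock: 14.2
tool_pos: [0.4341, -0.1056, 0.1094]
orientation: [-180.0, 0.0, 3.3]
force: [0.1, 0.5, -0.3]
opening: 0.0877
gripper_force: 0.0
wrist lA [ 441.8 -105.7  108.6   57.7    3.4] n 10155 z 0.0147
```

```bash
python3 -m crank '[[[0,0,-0.04],[0,0,0],1],[[0,0,-0.03],[0,0,0],1],[[0,0,-0.02],[0,0,0],1],[[-0.0005,0,-0.01],[0,0,0],1],[[0,0,0],[0,0,0],1],[[0,0,0],[0,0,0],1]]'
python3 -m crank '[[[0,0,0],[0,0,0],0],[[0,0,0],[0,0,0],0],[[0,0,0],[0,0,0],0],[[0,0,0],[0,0,0],0],[[0,0,0],[0,0,0],0],[[0,0,0],[0,0,0],0],[[0,0,0.02],[0,0,0],0],[[0,0,0.04],[0,0,0],0],[[0,0,0.03],[0,0,0],0],[[0,0,0],[0,0,0],0],[[0,0,0],[0,0,0],0]]'
python3 - <<'E'
from h import *
held()
E
```

```text
clock: 14.85
tool_pos: [0.4345, -0.1045, 0.0101]
orientation: [180.0, -0.0, 3.4]
force: [0.2, 0.6, -0.8]
opening: 0.0877
gripper_force: 0.0
clock: 15.95
tool_pos: [0.4341, -0.1048, 0.0999]
orientation: [-180.0, -0.1, 3.4]
force: [-0.7, -0.6, -0.6]
opening: 0.0569
gripper_force: 30.0
front x' [61.9 61.9 61.9 61.9 61.9] offset -0.8 slope deg [-0.67  0.04] top at centre over TCP mm 5.3
```

```bash
python3 -m crank '[[[0.001,0.03,0],[0,0,3],0],[[0.001,0.03,0],[0,0,3],0],[[0.002,0.03,0],[0,0,0],0],[[0.0022,0.03,0],[0,0,0],0],[[0,0.0123,0],[0,0,0],0],[[0,0,-0.03],[0,0,0],0],[[0,0,-0.02],[0,0,0],0],[[0,0,-0.006],[0,0,0],0],[[0,0,0],[0,0,0],0],[[0,0,0],[0,0,0],0],[[0,0,0],[0,0,0],0]]'
```

```text
clock: 17.1
tool_pos: [0.4407, 0.0274, 0.0443]
orientation: [-180.0, -0.1, 9.4]
force: [0.5, -0.4, -0.6]
opening: 0.0571
gripper_force: 30.0
```

```bash
python3 -m crank '[[[0,0,-0.003],[0,0,0],0],[[0,0,-0.003],[0,0,0],0],[[0,0,-0.003],[0,0,0],0],[[0,0,0],[0,0,0],0],[[0,0,0],[0,0,0],0]]'
```

```text
clock: 17.6
tool_pos: [0.4403, 0.0274, 0.0347]
orientation: [180.0, -0.0, 9.4]
force: [0.4, 0.5, 2.7]
opening: 0.057
gripper_force: 30.0
```

```bash
python3 -m crank '[[[0,0,0],[0,0,0],0.6],[[0,0,0],[0,0,0],0.6],[[0,0,0],[0,0,0],0.6],[[0,0,0.03],[0,0,0],0.6],[[0,0,0],[0,0,0],-1],[[0,0,0],[0,0,0],-1],[[0,0,0],[0,0,0],-1],[[0,0,0],[0,0,0],-1],[[0,0,0],[0,0,0],-1],[[0,0,0],[0,0,0],-1],[[0,0,-0.02],[0,0,0],-1],[[0,0,0],[0,0,0],-1]]'
python3 -m crank '[[[0,0,-0.003],[0,0,0],-1],[[0,0,-0.002],[0,0,0],-1],[[0,0,-0.001],[0,0,0],-1],[[0,0,-0.002],[0,0,0],-1],[[0,0,0],[0,0,0],-1],[[0,0,0],[0,0,0],-1]]'
python3 -m crank '[[[0,0,0.03],[0,0,0],-1],[[0,0,0.05],[0,0,0],-1],[[0,0,0.05],[0,0,0],1],[[0,0,0.048],[0,0,0],1],[[0,0,0],[0,0,0],1],[[0,0,0],[0,0,0],1],[[0,0,0],[0,0,0],1]]'
python3 - <<'E'
from h import *
meas("wrist",dict(lidB=(.440,.027,.040,.08)))
E
```

```text
clock: 18.8
tool_pos: [0.4386, 0.0267, 0.0429]
orientation: [180.0, 0.2, 9.4]
force: [-0.8, 0.5, -0.3]
opening: 0.0117
gripper_force: 0.0
clock: 19.4
tool_pos: [0.4406, 0.0273, 0.04]
orientation: [180.0, -0.1, 9.5]
force: [-16.0, 0.7, 48.7]
opening: 0.0005
gripper_force: 24.2
clock: 20.1
tool_pos: [0.4394, 0.0271, 0.214]
orientation: [-180.0, 0.1, 9.4]
force: [-0.6, -0.1, -0.8]
opening: 0.035
gripper_force: 0.0
wrist lidB [439.4  27.1 124.4  57.8   9.4] n 6929 z 0.0397
```

```bash
python3 -m crank '[[[0.037,0.002,0],[0,0,0],1],[[0.037,0.002,0],[0,0,0],1],[[0.037,0.002,0],[0,0,0],1],[[0.036,0.002,0],[0,0,0],1],[[0.036,0.002,0],[0,0,0],1],[[0,0,0],[0,0,0],1],[[0,0,0],[0,0,0],1],[[0,0,0],[0,0,0],1]]'
python3 - <<'E'
from h import *
meas("wrist",dict(tA=(.623,.0375,.032,.085),lB=(.628,-.0945,.015,.08),jar=(.633,.154,.093,.06)),"pics/w3.png")
E
```

```text
clock: 20.95
tool_pos: [0.6221, 0.0371, 0.2133]
orientation: [180.0, 0.1, 9.4]
force: [-0.4, -0.5, 0.3]
opening: 0.0878
gripper_force: 0.0
wrist tA [621.2  37.3 129.2  62.1   9.5] n 1855 z 0.0315
wrist lB [625.9 -95.5 124.9  58.   -2.7] n 5472 z 0.0148
wrist jar [630.9 153.8  55.8  55.4 -27.1] n 3703 z 0.0944
```

View pics/w3.png

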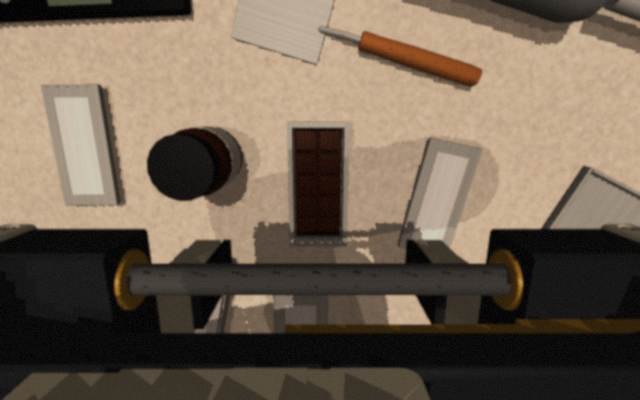

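Wrist view: tA is at (318,180). The jar is beside it at (190,163), the fourth lid at (82,145), lB at (440,190) and the spatula at the top. The gripper body would hit the jar over tA's middle, so I'll grip tA near its rear end and slide it 22 mm away from the jar first.

```bash
python3 -m crank '[[[-0.023,-0.004,-0.04],[0,0,0],1],[[-0.0235,-0.0035,-0.02],[0,0,0.1],1],[[0,0,0],[0,0,0],1],[[0,0,0],[0,0,0],1]]'
python3 -m crank '[[[0,0,-0.04],[0,0,0],1],[[0,0,-0.04],[0,0,0],1],[[0,0,-0.03],[0,0,0],1],[[0,0,-0.02],[0,0,0],1],[[0,0,-0.013],[0,0,0],1],[[0,0,0],[0,0,0],1],[[0,0,0],[0,0,0],1]]'
```

```text
clock: 21.4
tool_pos: [0.5761, 0.0298, 0.1553]
orientation: [180.0, -0.0, 9.5]
force: [0.4, -0.5, 0.8]
opening: 0.0876
gripper_force: 0.0
clock: 22.1
tool_pos: [0.5777, 0.0302, 0.0126]
orientation: [180.0, -0.1, 9.5]
force: [-0.3, -0.1, 0.3]
opening: 0.0873
gripper_force: 0.0
```

```bash
python3 -m crank '[[[0,0,0],[0,0,0],0.2],[[0,0,0],[0,0,0],0.2],[[0,0,0],[0,0,0],0.2],[[0,0,0],[0,0,0],0.2],[[0,0,0],[0,0,0],0.2],[[0.0012,-0.0072,0],[0,0,0],0.2],[[0.0012,-0.0072,0],[0,0,0],0.2],[[0.0012,-0.0073,0],[0,0,0],0.2],[[0,0,0],[0,0,0],0.2],[[0,0,0],[0,0,0],0.2],[[0,0,0],[0,0,0],0.2]]'
python3 -m crank '[[[0,0,0],[0,0,0],0.7],[[0,0,0],[0,0,0],0.7],[[0,0,0.02],[0,0,0],0.7],[[0,0,0.04],[0,0,0],1],[[0,0,0.04],[0,0,0],1],[[0.02,0.003,0.04],[0,0,0],1],[[0.023,0.004,0.04],[0,0,0],1],[[0,0,0.022],[0,0,0],1],[[0,0,0],[0,0,0],1],[[0,0,0],[0,0,0],1],[[0,0,0],[0,0,0],1]]'
python3 - <<'E'
from h import *
meas("wrist",dict(tA=(.625,.0155,.032,.085),lB=(.628,-.0945,.015,.08),jar=(.633,.154,.093,.06)))
E
```

```text
clock: 23.2
tool_pos: [0.5812, 0.0071, 0.0121]
orientation: [180.0, -0.1, 9.5]
force: [0.8, -3.9, 4.8]
opening: 0.0617
gripper_force: 30.0
clock: 24.3
tool_pos: [0.622, 0.0149, 0.212]
orientation: [-180.0, 0.2, 9.5]
force: [0.2, -1.1, -0.6]
opening: 0.0875
gripper_force: 0.0
wrist tA [625.6  14.3 130.   62.2   9.5] n 1886 z 0.0315
wrist lB [625.4 -95.6 125.7  58.2  -2.5] n 5746 z 0.0147
wrist jar [630.9 153.9  55.6  55.5 -67.9] n 3811 z 0.0944
```

```bash
python3 -m crank '[[[0.001,-0.028,-0.02],[0,0,-4],1],[[0.001,-0.028,-0.02],[0,0,-4],1],[[0.001,-0.028,-0.03],[0,0,-4.1],1],[[0.0006,-0.0265,-0.03],[0,0,0],1],[[0,0,-0.04],[0,0,0],1],[[0,0,-0.03],[0,0,0],1],[[0,0,-0.02],[0,0,0],1],[[0,0,0],[0,0,0],1],[[0,0,0],[0,0,0],1],[[0,0,0],[0,0,0],1]]'
```

```text
clock: 25.35
tool_pos: [0.6276, -0.0952, 0.0247]
orientation: [-180.0, -0.1, -2.6]
force: [-0.1, -0.8, 1.0]
opening: 0.0876
gripper_force: 0.0
```

```bash
python3 -m crank '[[[-0.002,0,-0.009],[0,0,0],1],[[0,0,-0.005],[0,0,0],1],[[0,0,0],[0,0,0],1],[[0,0,0],[0,0,0],1]]'
python3 -m crank '[[[0,0,0],[0,0,0],0],[[0,0,0],[0,0,0],0],[[0,0,0],[0,0,0],0],[[0,0,0],[0,0,0],0],[[0,0,0],[0,0,0],0],[[0,0,0],[0,0,0],0],[[0,0,0.02],[0,0,0],0],[[0,0,0.04],[0,0,0],0],[[0,0,0.03],[0,0,0],0],[[0,0,0],[0,0,0],0],[[0,0,0],[0,0,0],0]]'
python3 - <<'E'
from h import *
held()
E
```

```text
clock: 25.75
tool_pos: [0.6248, -0.0953, 0.0096]
orientation: [180.0, 0.0, -2.6]
force: [0.2, 0.3, 0.1]
opening: 0.0872
gripper_force: 0.0
clock: 26.85
tool_pos: [0.6251, -0.0952, 0.1003]
orientation: [-180.0, -0.1, -2.6]
force: [-0.1, 0.0, -0.5]
opening: 0.0566
gripper_force: 30.0
front x' [63.2 63.2 63.2 63.2 63.2] offset 0.5 slope deg [-0.7  -0.02] top at centre over TCP mm 5.6
```

```bash
python3 -m crank '[[[0,0.03,0],[0,0,4],0],[[0,0.03,0],[0,0,4],0],[[0,0.03,0],[0,0,4.1],0],[[0,0.0196,0],[0,0,0],0],[[0,0,0],[0,0,0],0],[[0,0,-0.03],[0,0,0],0],[[0,0,-0.02],[0,0,0],0],[[0,0,-0.006],[0,0,0],0],[[0,0,0],[0,0,0],0],[[0,0,0],[0,0,0],0],[[0,0,0],[0,0,0],0]]'
```

```text
clock: 28.0
tool_pos: [0.6255, 0.0142, 0.0446]
orientation: [-180.0, -0.1, 9.5]
force: [-1.3, -0.3, 0.2]
opening: 0.0569
gripper_force: 30.0
```

```bash
python3 -m crank '[[[0,0,-0.003],[0,0,0],0],[[0,0,-0.003],[0,0,0],0],[[0,0,-0.004],[0,0,0],0],[[0,0,0],[0,0,0],0],[[0,0,0],[0,0,0],0]]'
```

```text
clock: 28.5
tool_pos: [0.6251, 0.0143, 0.0342]
orientation: [180.0, -0.0, 9.5]
force: [-2.8, 0.2, 6.2]
opening: 0.0569
gripper_force: 30.0
```

```bash
python3 -m crank '[[[0,0,0.0005],[0,0,0],0.6],[[0,0,0],[0,0,0],0.6],[[0,0,0],[0,0,0],0.6],[[0,0,0.03],[0,0,0],0.6],[[0,0,0],[0,0,0],-1],[[0,0,0],[0,0,0],-1],[[0,0,0],[0,0,0],-1],[[0,0,0],[0,0,0],-1],[[0,0,0],[0,0,0],-1],[[0,0,0],[0,0,0],-1],[[0,0,-0.02],[0,0,0],-1],[[0,0,0],[0,0,0],-1]]'
python3 -m crank '[[[0,0,-0.003],[0,0,0],-1],[[0,0,-0.002],[0,0,0],-1],[[0,0,-0.001],[0,0,0],-1],[[0,0,-0.002],[0,0,0],-1],[[0,0,0],[0,0,0],-1],[[0,0,0],[0,0,0],-1]]'
python3 -m crank '[[[0,0,0.03],[0,0,0],-1],[[0,0,0.05],[0,0,0],-1],[[0,0,0.05],[0,0,0],1],[[0,0,0.048],[0,0,0],1],[[0,0,0],[0,0,0],1],[[0,0,0],[0,0,0],1],[[0,0,0],[0,0,0],1]]'
python3 - <<'E'
from h import *
meas("wrist",dict(lidA=(.6255,.0143,.040,.08),jar=(.633,.154,.093,.06)))
E
```

```text
clock: 29.7
tool_pos: [0.6231, 0.0139, 0.0418]
orientation: [180.0, 0.2, 9.5]
force: [-0.3, -0.4, -0.6]
opening: 0.0118
gripper_force: 0.0
clock: 30.3
tool_pos: [0.6255, 0.0141, 0.0402]
orientation: [180.0, -0.1, 9.6]
force: [-10.5, -0.1, 27.2]
opening: 0.0
gripper_force: 13.3
clock: 31.0
tool_pos: [0.6242, 0.0142, 0.2137]
orientation: [-180.0, 0.0, 9.5]
force: [0.1, 0.3, -0.0]
opening: 0.0346
gripper_force: 0.0
wrist lidA [624.6  12.9 124.4  57.7   9.2] n 6948 z 0.0397
wrist jar [631.  154.   56.1  55.6 -80.8] n 3751 z 0.0944
```

```bash
python3 -m crank '[[[0.0005,0,-0.04],[0,0,0],1],[[0,0,-0.04],[0,0,0],1],[[0,0,-0.04],[0,0,0],1],[[0,0,-0.03],[0,0,0],1],[[0,0,0],[0,0,0],1],[[0,0,-0.03],[0,0,0],1],[[0,0,-0.015],[0,0,0],1],[[0,0,-0.008],[0,0,0],1],[[0,0,0],[0,0,0],1],[[0,0,0],[0,0,0],1]]'
python3 -m crank '[[[0,0,0],[0,0,0],0.2],[[0,0,0],[0,0,0],0.2],[[0,0,0],[0,0,0],0.2],[[0,0,0],[0,0,0],0.2],[[0,0,0],[0,0,0],0.2],[[0,0,0],[0,0,0],0.2],[[0,0,0.01],[0,0,0],0.2],[[0,0,0.03],[0,0,0],0.2],[[0,0,0.04],[0,0,0],0.2],[[0,0,0.02],[0,0,0],0.2],[[0,0,0],[0,0,0],0.2],[[0,0,0],[0,0,0],0.2]]'
```

```text
clock: 32.05
tool_pos: [0.6261, 0.0144, 0.0122]
orientation: [180.0, -0.1, 9.5]
force: [0.6, -0.5, -0.2]
opening: 0.0873
gripper_force: 0.0
clock: 33.25
tool_pos: [0.6246, 0.0142, 0.1107]
orientation: [-180.0, 0.0, 9.5]
force: [-0.2, 0.1, -3.9]
opening: 0.062
gripper_force: 30.0
```

```bash
python3 -m crank '[[[-0.005,-0.02,0],[0,0,-2.3],0.2],[[-0.007,-0.03,0],[0,0,-2.3],0.2],[[-0.007,-0.03,0],[0,0,-2.3],0.2],[[-0.007,-0.03,0],[0,0,-2.3],0.2],[[-0.007,-0.03,0],[0,0,-2.3],0.2],[[-0.007,-0.03,0],[0,0,-2.3],0.2],[[-0.007,-0.03,0],[0,0,-2.3],0.2],[[-0.007,-0.03,0],[0,0,-2.3],0.2],[[-0.007,-0.03,0],[0,0,-2.3],0.2],[[-0.007,-0.03,0],[0,0,-2.3],0.2],[[-0.007,-0.03,0],[0,0,-2.3],0.2],[[-0.003,-0.001,0],[0,0,0],0.2]]'
python3 -m crank '[[[0,0,0],[0,0,0],0.2],[[0,0,0],[0,0,0],0.2],[[0,0,0],[0,0,0],0.2]]'
python3 - <<'E'
from h import *
from plant import ctrl
held(.06275,.03,.012)
meas("scene",dict(tray=(.548,-.3066,.011,.17)))
print(ctrl.get_obs()["tool_pos"])
E
```

```text
clock: 34.45
tool_pos: [0.5447, -0.3098, 0.1086]
orientation: [180.0, 0.2, -16.1]
force: [-0.7, 0.8, -4.4]
opening: 0.0617
gripper_force: 30.0
clock: 34.75
tool_pos: [0.5472, -0.306, 0.1105]
orientation: [-180.0, 0.1, -15.8]
force: [-0.1, 0.4, -3.1]
opening: 0.062
gripper_force: 30.0
front x' [65.2 65.2 65.2 65.2 65.2] offset 2.4 slope deg [-3.99  0.16] top at centre over TCP mm 30.8
scene tray [ 549.  -306.8  240.8  196.6  -16.5] n 373 z 0.0089
[ 0.54750427 -0.30603621  0.11091025]
```

```bash
python3 -m crank '[[[0,0,-0.04],[0,0,0],0.2],[[0,0,-0.03],[0,0,0],0.2],[[0,0,-0.015],[0,0,0],0.2],[[0,0,-0.006],[0,0,0],0.2],[[0,0,-0.002],[0,0,0],0.2],[[0,0,0],[0,0,0],0.2],[[0,0,0],[0,0,0],0.2],[[0,0,-0.001],[0,0,0],0.2],[[0,0,0],[0,0,0],0.2]]'
```

```text
clock: 35.75
tool_pos: [0.5476, -0.3068, 0.0177]
orientation: [-180.0, -0.1, -15.8]
force: [-0.8, -0.2, -2.7]
opening: 0.0617
gripper_force: 30.0
```

```bash
python3 -m crank '[[[0,0,-0.001],[0,0,0],0.2],[[0,0,0],[0,0,0],0.2],[[0,0,-0.001],[0,0,0],0.2],[[0,0,0],[0,0,0],0.2]]'; python3 -m crank '[[[0,0,-0.001],[0,0,0],0.2],[[0,0,0],[0,0,0],0.2],[[0,0,0],[0,0,0],0.2]]'
```

```text
clock: 36.15
tool_pos: [0.5474, -0.3068, 0.0155]
orientation: [180.0, -0.0, -15.8]
force: [-1.8, 1.2, 1.9]
opening: 0.0621
gripper_force: 30.0
clock: 36.45
tool_pos: [0.5474, -0.3068, 0.0155]
orientation: [180.0, -0.0, -15.8]
force: [-3.9, 3.1, 9.9]
opening: 0.062
gripper_force: 30.0
```

```bash
python3 -m crank '[[[0,0,0.001],[0,0,0],0.7],[[0,0,0],[0,0,0],0.7],[[0,0,0],[0,0,0],0.7],[[0,0,0.03],[0,0,0],1],[[0,0,0.05],[0,0,0],1],[[0,0,0.05],[0,0,0],1],[[0,0,0.05],[0,0,0],1],[[0,0,0.02],[0,0,0],1],[[0,0,0],[0,0,0],1],[[0,0,0],[0,0,0],1]]'
python3 - <<'E'
from h import *
meas("wrist",dict(tA=(.5474,-.3068,.037,.08),lid=(.5474,-.3068,.044,.08)))
meas("scene",dict(lidC=(.451,.153,.040,.08),lidB=(.44,.027,.040,.08),spare=(.6205,.2895,.015,.08)))
E
```

```text
clock: 37.45
tool_pos: [0.5472, -0.3066, 0.215]
orientation: [-180.0, -0.0, -15.8]
force: [-1.0, 0.1, -0.3]
opening: 0.0877
gripper_force: 0.0
wrist tA [ 547.9 -307.5  128.8   62.   -15.8] n 1970 z 0.0424
wrist lid [ 547.3 -309.1  125.2   57.6  -15.4] n 7052 z 0.0436
scene lidC [453.5 152.7 127.3  58.3  -3.6] n 939 z 0.0386
scene lidB [442.1  27.4 127.6  59.1  10. ] n 783 z 0.0386
scene spare [621.9 289.9 125.9  58.2   9.8] n 1320 z 0.0136
```

```bash
python3 -m crank '[[[-0.009,0.028,0],[0,0,2.1],1],[[-0.009,0.028,0],[0,0,2.1],1],[[-0.009,0.028,0],[0,0,2.1],1],[[-0.009,0.028,0],[0,0,2.1],1],[[-0.009,0.028,0],[0,0,2.1],1],[[-0.009,0.028,0],[0,0,2.1],1],[[-0.009,0.028,0],[0,0,2.1],1],[[-0.009,0.028,0],[0,0,2.1],1],[[-0.009,0.028,0],[0,0,2.1],1],[[-0.009,0.028,0],[0,0,2.1],1],[[-0.009,0.028,0],[0,0,2.1],1],[[-0.009,0.026,0],[0,0,2.1],1]]'
python3 -m crank '[[[0,0,-0.04],[0,0,0],1],[[0,0,-0.04],[0,0,0],1],[[0,0,-0.04],[0,0,0],1],[[0,0,0],[0,0,0],1],[[0,0,0],[0,0,0],1]]'
```

```text
clock: 38.75
tool_pos: [0.4382, 0.0281, 0.2138]
orientation: [180.0, 0.1, 9.5]
force: [1.2, 0.2, -0.7]
opening: 0.0878
gripper_force: 0.0
clock: 39.25
tool_pos: [0.4389, 0.0268, 0.0948]
orientation: [179.9, 0.2, 9.4]
force: [0.5, 0.4, 1.2]
opening: 0.0878
gripper_force: 0.0
```

```bash
python3 -m crank '[[[0.0005,0,-0.04],[0,0,0],1],[[0,0,-0.025],[0,0,0],1],[[0,0,-0.013],[0,0,0],1],[[0,0,-0.006],[0,0,0],1],[[0,0,0],[0,0,0],1],[[0,0,0],[0,0,0],1],[[0,0,0],[0,0,0],1]]'
python3 -m crank '[[[0,0,0],[0,0,0],0.2],[[0,0,0],[0,0,0],0.2],[[0,0,0],[0,0,0],0.2],[[0,0,0],[0,0,0],0.2],[[0,0,0],[0,0,0],0.2],[[0,0,0],[0,0,0],0.2]]'
python3 -m crank '[[[0,0,0.01],[0,0,0],0.2],[[0,0,0.03],[0,0,0],0.2],[[0,0,0.04],[0,0,0],0.2],[[0,0,0.04],[0,0,0],0.2],[[0,0,0.01],[0,0,0],0.2],[[0,0,0],[0,0,0],0.2],[[0,0,0],[0,0,0],0.2],[[0,0,0],[0,0,0],0.2]]'
python3 - <<'E'
from h import *
held(.065,.0205,.004);held(.06275,.0285,.003)
E
```

```text
clock: 39.95
tool_pos: [0.4407, 0.0277, 0.0123]
orientation: [-180.0, -0.1, 9.4]
force: [0.6, -0.0, -0.3]
opening: 0.0876
gripper_force: 0.0
clock: 40.55
tool_pos: [0.4398, 0.0273, 0.0112]
orientation: [-180.0, -0.0, 9.4]
force: [-0.4, 0.3, 4.3]
opening: 0.0617
gripper_force: 30.0
clock: 41.35
tool_pos: [0.4385, 0.0267, 0.1394]
orientation: [180.0, 0.2, 9.4]
force: [0.0, -0.2, -4.7]
opening: 0.0619
gripper_force: 30.0
front x' [64.7 64.7 64.7 64.7 64.7] offset -0.3 slope deg [-21.21   0.22] top at centre over TCP mm 43.5
front x' [60.8 60.8 60.8 60.5 60.5] offset -2.0 slope deg [-0.62  0.1 ] top at centre over TCP mm 29.0
```

```bash
python3 -m crank '[[[0.009,-0.028,0],[0,0,-2.1],0.2],[[0.009,-0.028,0],[0,0,-2.1],0.2],[[0.009,-0.028,0],[0,0,-2.1],0.2],[[0.009,-0.028,0],[0,0,-2.1],0.2],[[0.009,-0.028,0],[0,0,-2.1],0.2],[[0.009,-0.028,0],[0,0,-2.1],0.2],[[0.009,-0.028,0],[0,0,-2.1],0.2],[[0.009,-0.028,0],[0,0,-2.1],0.2],[[0.009,-0.028,0],[0,0,-2.1],0.2],[[0.009,-0.028,0],[0,0,-2.1],0.2],[[0.009,-0.028,0],[0,0,-2.1],0.2],[[0.009,-0.026,0],[0,0,-2.1],0.2]]'
python3 -m crank '[[[0,0,0],[0,0,0],0.2],[[0,0,0],[0,0,0],0.2],[[0,0,-0.03],[0,0,0],0.2],[[0,0,-0.03],[0,0,0],0.2],[[0,0,-0.012],[0,0,0],0.2],[[0,0,0],[0,0,0],0.2],[[0,0,0],[0,0,0],0.2],[[0,0,0],[0,0,0],0.2]]'
```

```text
clock: 42.65
tool_pos: [0.5475, -0.308, 0.1393]
orientation: [180.0, 0.2, -15.9]
force: [-0.1, 0.6, -3.1]
opening: 0.0616
gripper_force: 30.0
clock: 43.45
tool_pos: [0.5489, -0.3069, 0.0707]
orientation: [180.0, -0.1, -15.8]
force: [-0.4, -0.4, -2.9]
opening: 0.062
gripper_force: 30.0
```

```bash
python3 -m crank '[[[-0.0007,0,-0.008],[0,0,0],0.2],[[0,0,-0.004],[0,0,0],0.2],[[0,0,-0.002],[0,0,0],0.2],[[0,0,0],[0,0,0],0.2],[[0,0,0],[0,0,0],0.2],[[0,0,0],[0,0,0],0.2]]';python3 -m crank '[[[0,0,-0.001],[0,0,0],0.2],[[0,0,0],[0,0,0],0.2],[[0,0,0],[0,0,0],0.2]]';python3 -m crank '[[[0,0,-0.001],[0,0,0],0.2],[[0,0,0],[0,0,0],0.2],[[0,0,0],[0,0,0],0.2]]'
```

```text
clock: 44.05
tool_pos: [0.547, -0.3068, 0.0552]
orientation: [180.0, 0.0, -15.8]
force: [-1.4, 1.4, 0.1]
opening: 0.0616
gripper_force: 30.0
clock: 44.35
tool_pos: [0.5471, -0.3068, 0.0552]
orientation: [180.0, -0.0, -15.8]
force: [-4.4, 3.5, 9.5]
opening: 0.0616
gripper_force: 30.0
clock: 44.65
tool_pos: [0.5471, -0.3068, 0.0552]
orientation: [180.0, -0.0, -15.8]
force: [-6.2, 4.7, 15.2]
opening: 0.0618
gripper_force: 30.0
```

```bash
python3 -m crank '[[[0,0,0.002],[0,0,0],0.7],[[0,0,0],[0,0,0],0.7],[[0,0,0],[0,0,0],0.7],[[0,0,0.03],[0,0,0],1],[[0,0,0.05],[0,0,0],1],[[0,0,0.05],[0,0,0],1],[[0,0,0.03],[0,0,0],1],[[0,0,0],[0,0,0],1],[[0,0,0],[0,0,0],1],[[0,0,0],[0,0,0],1]]'
python3 - <<'E'
from h import *
meas("wrist",dict(tin=(.5474,-.3068,.076,.08),lid=(.5474,-.3068,.0845,.08)))
E
python3 -m crank '[[[-0.006,0.03,0],[0,0,1],1],[[-0.006,0.03,0],[0,0,1],1],[[-0.006,0.03,0],[0,0,1],1],[[-0.006,0.03,0],[0,0,1],1],[[-0.006,0.03,0],[0,0,1],1],[[-0.006,0.03,0],[0,0,1],1],[[-0.006,0.03,0],[0,0,1],1],[[-0.006,0.03,0],[0,0,1],1],[[-0.006,0.03,0],[0,0,1],1],[[-0.006,0.03,0],[0,0,1],1]]'
python3 -m crank '[[[-0.007,0.03,0],[0,0,1],1],[[-0.007,0.03,0],[0,0,1],1],[[-0.007,0.03,0],[0,0,0.7],1],[[-0.007,0.03,0],[0,0,0],1],[[-0.007,0.03,0],[0,0,0],1],[[-0.001,0.01,0],[0,0,0],1],[[0,0,0],[0,0,0],1],[[0,0,0],[0,0,0],1],[[0,0,0],[0,0,0],1]]'
python3 - <<'E'
from h import *
meas("wrist",dict(tin=(.451,.1526,.032,.08),lid=(.451,.1526,.0397,.08)))
E
```

```text
clock: 45.65
tool_pos: [0.5464, -0.3065, 0.2135]
orientation: [-180.0, 0.1, -15.8]
force: [0.4, -0.1, -0.7]
opening: 0.0875
gripper_force: 0.0
wrist tin [ 546.6 -306.9  129.7   61.6  -15.7] n 917 z 0.0757
wrist lid [ 545.6 -308.6  124.1   57.8  -15.8] n 8988 z 0.0837
clock: 46.7
tool_pos: [0.4862, -0.0058, 0.2138]
orientation: [179.9, 0.1, -5.8]
force: [-0.3, -0.3, 0.5]
opening: 0.0876
gripper_force: 0.0
clock: 47.6
tool_pos: [0.4511, 0.1524, 0.2146]
orientation: [180.0, 0.0, -3.2]
force: [0.5, 0.2, 0.3]
opening: 0.0879
gripper_force: 0.0
wrist tin [450.5 152.4 129.3  62.1  -3.2] n 613 z 0.0317
wrist lid [451.9 152.1 126.5  57.7  -3.2] n 6923 z 0.0397
```

```bash
python3 -m crank '[[[0,0,-0.04],[0,0,0],1],[[0,0,-0.04],[0,0,0],1],[[0,0,-0.04],[0,0,0],1],[[0,0,-0.04],[0,0,0],1],[[0,0,-0.025],[0,0,0],1],[[0,0,-0.013],[0,0,0],1],[[0,0,-0.005],[0,0,0],1],[[0,0,0],[0,0,0],1],[[0,0,0],[0,0,0],1]]'
python3 -m crank '[[[0,0,0],[0,0,0],0.2],[[0,0,0],[0,0,0],0.2],[[0,0,0],[0,0,0],0.2],[[0,0,0],[0,0,0],0.2],[[0,0,0],[0,0,0],0.2],[[0,0,0],[0,0,0],0.2]]'
python3 -m crank '[[[0,0,0.01],[0,0,0],0.2],[[0,0,0.03],[0,0,0],0.2],[[0,0,0.04],[0,0,0],0.2],[[0,0,0.04],[0,0,0],0.2],[[0,0,0.04],[0,0,0],0.2],[[0,0,0],[0,0,0],0.2],[[0,0,0],[0,0,0],0.2],[[0,0,0],[0,0,0],0.2]]'
python3 - <<'E'
from h import *
held(.065,.0205,.004)
E
```

```text
clock: 48.55
tool_pos: [0.4517, 0.1533, 0.0128]
orientation: [-180.0, -0.1, -3.1]
force: [-0.3, 0.4, -0.0]
opening: 0.0877
gripper_force: 0.0
clock: 49.15
tool_pos: [0.4512, 0.1533, 0.0124]
orientation: [-180.0, -0.0, -3.1]
force: [-1.6, -0.5, 6.0]
opening: 0.0615
gripper_force: 30.0
clock: 49.95
tool_pos: [0.4501, 0.1527, 0.1711]
orientation: [179.9, 0.1, -3.1]
force: [0.1, -0.3, -2.9]
opening: 0.0621
gripper_force: 30.0
front x' [64.3 64.3 64.3 64.3 64.3] offset -0.7 slope deg [-9.65 -0.39] top at centre over TCP mm 29.8
```

```bash
python3 -m crank '[[[0.006,-0.02,0],[0,0,-1],0.2],[[0.006,-0.03,0],[0,0,-1],0.2],[[0.006,-0.03,0],[0,0,-1],0.2],[[0.006,-0.03,0],[0,0,-1],0.2],[[0.006,-0.03,0],[0,0,-1],0.2],[[0.006,-0.03,0],[0,0,-1],0.2],[[0.006,-0.03,0],[0,0,-1],0.2],[[0.006,-0.03,0],[0,0,-1],0.2],[[0.006,-0.03,0],[0,0,-1],0.2],[[0.006,-0.03,0],[0,0,-1],0.2]]'
python3 -m crank '[[[0.007,-0.03,0],[0,0,-1],0.2],[[0.007,-0.03,0],[0,0,-1],0.2],[[0.007,-0.03,0],[0,0,-0.7],0.2],[[0.007,-0.03,0],[0,0,0],0.2],[[0.007,-0.03,0],[0,0,0],0.2],[[0.0015,-0.02,0],[0,0,0],0.2],[[0,0,0],[0,0,0],0.2],[[0,0,0],[0,0,0],0.2],[[0,0,-0.03],[0,0,0],0.2],[[0,0,-0.028],[0,0,0],0.2],[[0,0,0],[0,0,0],0.2],[[0,0,0],[0,0,0],0.2]]'
```

```text
clock: 51.0
tool_pos: [0.5103, -0.1381, 0.1704]
orientation: [180.0, 0.2, -13.2]
force: [0.8, 1.0, -2.6]
opening: 0.0617
gripper_force: 30.0
clock: 52.2
tool_pos: [0.5474, -0.3062, 0.114]
orientation: [180.0, 0.1, -15.7]
force: [-0.2, 0.4, -1.5]
opening: 0.0616
gripper_force: 30.0
```

```bash
python3 -m crank '[[[0.0005,-0.0008,-0.008],[0,0,0],0.2],[[0,0,-0.004],[0,0,0],0.2],[[0,0,-0.003],[0,0,0],0.2],[[0,0,0],[0,0,0],0.2],[[0,0,0],[0,0,0],0.2],[[0,0,0],[0,0,0],0.2]]';python3 -m crank '[[[0,0,-0.001],[0,0,0],0.2],[[0,0,0],[0,0,0],0.2],[[0,0,-0.001],[0,0,0],0.2],[[0,0,0],[0,0,0],0.2],[[0,0,0],[0,0,0],0.2]]';python3 -m crank '[[[0,0,-0.001],[0,0,0],0.2],[[0,0,0],[0,0,0],0.2],[[0,0,0],[0,0,0],0.2]]'
```

```text
clock: 52.8
tool_pos: [0.5483, -0.3077, 0.0994]
orientation: [180.0, -0.0, -15.8]
force: [0.2, 0.5, -2.7]
opening: 0.0616
gripper_force: 30.0
clock: 53.3
tool_pos: [0.548, -0.3076, 0.097]
orientation: [180.0, 0.0, -15.8]
force: [-0.3, 0.4, -2.3]
opening: 0.0619
gripper_force: 30.0
clock: 53.6
tool_pos: [0.5482, -0.3077, 0.0965]
orientation: [180.0, -0.0, -15.8]
force: [-0.5, 1.4, 2.5]
opening: 0.0616
gripper_force: 30.0
```

Contact came at the expected height of 0.0965, so I'll release, back off and inspect the pile.

```bash
python3 -m crank '[[[0,0,0],[0,0,0],0.7],[[0,0,0],[0,0,0],0.7],[[0,0,0],[0,0,0],0.7],[[0,0,0.03],[0,0,0],1],[[0,0,0.05],[0,0,0],1],[[0,0,0.05],[0,0,0],1],[[0,0,0.03],[0,0,0],1],[[0,0,0],[0,0,0],1],[[0,0,0],[0,0,0],1],[[0,0,0],[0,0,0],1]]'
python3 - <<'E'
from h import *
meas("wrist",dict(tin=(.5474,-.3068,.116,.08),lid=(.5474,-.3068,.124,.08)))
E
python3 -m crank '[[[-0.005,0.04,0],[0,0,0],1],[[-0.005,0.04,0],[0,0,0],1],[[-0.005,0.04,0],[0,0,0],1],[[-0.005,0.04,0],[0,0,0],1],[[-0.005,0.04,0],[0,0,0],1],[[-0.005,0.04,0],[0,0,0],1],[[0,0,0],[0,0,0],1],[[0,0,0],[0,0,0],1]]'
python3 - <<'E'
from h import *
I=dict(top=(.5474,-.3068,.124,.08),spare=(.6205,.2895,.015,.08),jar=(.633,.154,.093,.06),spat=(.779,.07,.004,.16),tray=(.548,-.3066,.011,.17))
meas("scene",I,"pics/sc_end.png"); meas("side",I,"pics/sd_end.png")
a,b=cv2.imread("pics/sc_end.png"),cv2.imread("pics/sd_end.png")
cv2.imwrite("pics/end.png",np.vstack([cv2.resize(a[60:220,140:400],None,fx=1.9,fy=1.85,interpolation=2),cv2.resize(b[200:360,320:580],None,fx=1.9,fy=1.85,interpolation=2)]))
E
```

```text
clock: 54.6
tool_pos: [0.5474, -0.3072, 0.2547]
orientation: [-180.0, 0.1, -15.8]
force: [0.2, -0.2, 0.1]
opening: 0.0878
gripper_force: 0.0
wrist tin [ 547.7 -307.7  129.3   61.6  -15.8] n 918 z 0.1156
wrist lid [ 546.2 -309.2  123.5   57.8  -15.9] n 8884 z 0.1237
clock: 55.45
tool_pos: [0.5177, -0.0667, 0.2552]
orientation: [180.0, 0.1, -15.7]
force: [0.6, -0.5, 0.8]
opening: 0.0874
gripper_force: 0.0
scene top [ 549.1 -307.9  125.3   60.5  -15.5] n 644 z 0.1225
scene spare [621.5 290.  126.   58.    9.9] n 1316 z 0.0136
scene jar [634.2 156.   55.3  53.1  52. ] n 436 z 0.0935
scene spat [778.5  65.1 318.2 307.  -13.2] n 6828 z -0.0006
scene tray [ 549.4 -306.4  239.7  194.4  -15.9] n 508 z 0.0091
side top [ 547.8 -308.2  129.2   61.3  -16. ] n 1228 z 0.1244
side spare [619.6 288.  128.1  62.5   9.7] n 433 z 0.0156
side jar [630.9 151.5  53.9  53.3 -37.4] n 187 z 0.0952
side spat [764.4  73.1 309.5 281.9  58.8] n 3432 z 0.001
side tray [ 547.5 -307.   243.5  192.3  -15.6] n 2068 z 0.0066
```

View pics/end.png

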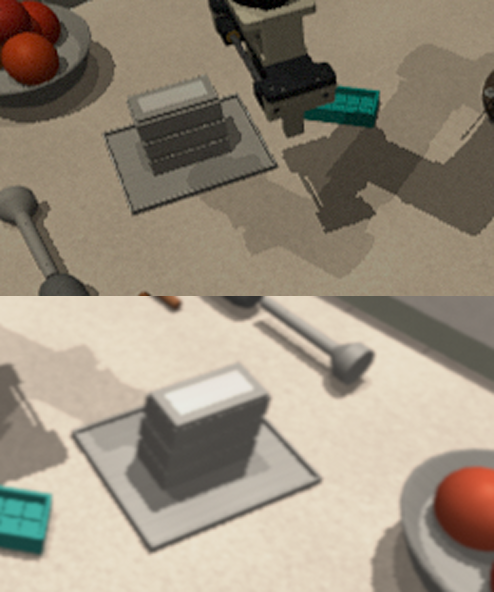

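The crop shows three closed tins stacked square in the middle of the tray, at about (180,125) in the upper half and (205,430) in the lower. The measured lid tops were 44, 84 and 124 mm as each tin landed, as they should be, and the jar and spare lid have not moved.

```bash
python3 -c "
from plant import close_job
print(close_job())"
```

```text
the job is handed in; nothing more can be done
None
```

I closed all three tins with their lids pressed home and stacked them square in the middle of the cold tray, left the jar, spatula and spare lid alone, and handed the job in at about 56 s; no verdict was shown.

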